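# Put three swapped bench optics back in front of their instruments

## Task

The three optics on the bench stand in front of the wrong instruments: put the round lens in front of the camera, the square filter in front of the power sensor and the iris in front of the spectrometer, using the empty landing plate to park one on the way. Stand each upright in the middle of its steel landing plate, squarely facing the instrument (either face), and let go. Set them down gently, never drop or tip one or stand one on the bare bench, and leave the post holder, the lens case and the hex driver where they are.

Things in the scene. Friction and masses are not known exactly. Their poses are not given: they have to be found in the camera images.
- lens_center (a point): The lens: a black round mount 50 mm in diameter and 22 mm thick, clear glass bulging from both faces, on a pedestal (round foot 48 mm across, 10 mm thick; slim post). Point: the optic's centre, 78 mm above the foot's underside; x is the light axis (through its faces), y across its width, z up. Pinch its 50 mm width from above. About 0.26 kg.
- filter_center (a point): The filter: a black square frame 46 x 46 mm and 12 mm thick with a dark grey square pane, on a pedestal (round foot 48 mm across, 10 mm thick; slim post). Point: the optic's centre, 78 mm above the foot's underside; x is the light axis (through its faces), y across its width, z up. Pinch its 46 mm width from above. About 0.22 kg.
- iris_center (a point): The iris: a black disc 40 mm in diameter and 12 mm thick, steel leaves with a small dark opening, a thin lever pin upright on its rim (36 mm above centre), on a pedestal (round foot 48 mm across, 10 mm thick; slim post). Point: the optic's centre, 78 mm above the foot's underside; x is the light axis (through its faces), y across its width, z up. Pinch its 40 mm width from above. About 0.20 kg.
- camera: The camera with its landing plate: a black box 44 mm wide, 44 mm high and 62 mm long with a steel mount ring, on one post. Origin: on the bench under the middle of its square steel landing plate (72 x 72 mm, top 20 mm above the bench). x is the light axis; the camera is on its -x side, from 64 to 141 mm from the origin, centre 98 mm and top 120 mm above the bench. Fixed.
- sensor: The power sensor with its landing plate: an upright metal disc 60 mm in diameter with a dark round target and cooling fins behind, on one post. Origin: on the bench under the middle of its square steel landing plate (72 x 72 mm, top 20 mm above the bench). x is the light axis; the sensor is on its -x side, from 63 to 102 mm from the origin, centre 98 mm and top 128 mm above the bench. Fixed.
- spectro: The spectrometer with its landing plate: a flat grey box 92 mm wide, 78 mm long and 38 mm high with a short slit tube, on two posts. Origin: on the bench under the middle of its square steel landing plate (72 x 72 mm, top 20 mm above the bench). x is the light axis; the spectrometer is on its -x side, from 55 to 145 mm from the origin, centre 98 mm and top 119 mm above the bench. Fixed.
- spare: The empty landing plate, with no instrument behind it, for parking. Origin: on the bench under the middle of its square steel landing plate (72 x 72 mm, top 20 mm above the bench). x is the light axis; z up. Fixed.
- holder_center (a point): A spare black post holder standing on the bench, 33 mm across its foot, 48 mm high; this point is half-way up. A loose bystander, not to be disturbed.
- lenscase_center (a point): A small round plastic lens case, 36 mm across, 19 mm high; this point is its centre. A loose bystander, not to be disturbed.
- driver_center (a point): A hex driver lying on the bench: black grip 85 x 20 x 20 mm along its own y, with a thin 100 mm shaft towards its +y; this point is the middle of the grip, 10 mm up. A loose bystander, not to be disturbed.
There are look-alikes about, which are no part of the job. What is shaped like the camera but pink is not meant. Leave any green or yellow look-alike of the spare alone.

How it is judged:
By the outcome, as a careful person would: the job done as asked, in the order asked, and still so for the second after the job is handed in, with the robot touching nothing.
It also fails if it takes over 112 s, if anything falls off the work surface, if the arm or the gripper's body presses on something with over 40 N, if the wrist force passes 120 N, or if a joint passes its speed limit or range.

## Robot

A 6-joint arm with a two-finger parallel gripper is mounted at the origin on the work surface. World frame = base frame: x ahead of the robot, y to its left, z up, the work surface at z = 0. Lengths are in m, angles in degrees, forces in N, time in s.
With the tool pointing down it reaches from about 0.35 to 0.775 m from the base axis. Payload 5.5 kg.
Tool frame: the origin (TCP) lies midway between the tips of the shut fingers; the grasp point (between the pads) lies 19 mm behind it (env.pinch_z is the distance from the TCP to the grasp point, in m); z points along the fingers, y is the line along which they close (so a half turn about z gives the same grasp; the last joint's range is limited). The gripper opens to 85 mm and grips with 20 to 120 N. Pads are 22 mm wide; open, the fingers measure 114 mm over their backs; the gripper's body (76 mm by 85 mm) begins 54 mm behind the grasp point. The pads swing forward as they close: fully open they stand 13 mm farther back than shut.
Start: joints at [-74.232, 17.945, 2.641, 74.691, 0, 82.002], TCP at [0.232, -0.526, 0.231] pointing down, gripper open.
Joint ranges: [-158.12, 158.12], [-49.38, 96.58], [-58.88, 72.47], [-126.05, 133.96], [-84.25, 85.87], [-180, 180]. Speed limits (degrees/s): [147.25, 147.25, 180, 180, 180, 180].

## Interface

Orientations are given as a 3x3 rotation matrix whose columns are the frame's x, y, z axes.
In Python, from plant import env gives the robot as it stands.
- The arm moves only by the tool step_arm, never from a script. Its argument "increments" is a list of rows, each a list of 7 numbers: the shift along the tool's x, y, z in units of 2.5 cm (1.0 is 2.5 cm), then the turn, a rotation vector about the tool's x, y, z in units of 120 degrees (1.0 is 120 degrees), then the closure in counts, from 0 (fully open) to 255 (shut). A call has 1 to 8 rows; each row shifts and turns the commanded pose from where the row before left it, along the tool's axes as they then stand; what a row does not reach is not made up. A row lasts 1/12 s, in which the tool goes at most 41.7 mm and 7.16 degrees, less where a joint would pass 70% of its speed; a pose out of reach is approached as far as the arm can. A call with a number of a shift or a turn outside -1 to 1 is refused whole. A call with a gripper value outside its range is refused whole. The fingers move at their own pace and stop on an object; "newtons" is the grip in N (left out, the last holds). Time passes only in rows, so rows that do not move let the fingers close. It gives the time, the measured TCP pose, the force and the opening at its end, in the units of the state.
- env.observe(): the state, without advancing time (a new reading comes with each control period).
- env.capture(name): name is "scene" or "top"; returns the picture (420x560x3 uint8, red, green, blue); there is no depth.
- env.calibration(name): a dict with "vfov" (degrees; the focal length in pixels is half the picture's height over the tangent of half this angle, whatever the lens; pixels are square), "cx", "cy" (the principal point, pixels), "k1" (the pictures are not rectified: a ray, as slopes to the right and down, at radius r is drawn at 1 + k1 r^2 times it, then the intrinsics apply), "rvec" (rotation vector, rad) and "tvec" (3), from world to camera coordinates, as OpenCV has them. Camera axes: x right, y down, z forward; pixel columns grow to the right and rows downward; lengths in m; the calibration is good to about 2 mm. A picture is of the moment at which its call begins. calibration takes no time and is no camera call.
- env.finish_job(): hands the job in, once; it reports no verdict.
Trained networks look in the newest picture that a camera, given by its name, has taken for a name from the list of things; names that differ only in an ending like _2 or _b are one class to them, and where a whole thing is asked for, a point or a joint stands for the part that bears it (a point fixed in the world has none). Each returns a list of dicts, best first, with "conf" (0 to 1); they miss things now and then, are a little off and sometimes report something else, mostly with a low value. They report only what shows in the picture. A call takes as long as a camera call. They do not tell look-alikes from the thing itself.
- env.find_in(camera, target): "extent" ([left, top, right, bottom] in pixels, round what is visible of it).
- env.tip_of(camera, target): "xy" ([column, row] in pixels: a listed point, or the origin of a listed thing).
The state is a dict: "t": time; "qpos": joint angles; "dq": joint speeds; "joint_torque": joint torques, N m; "tcp_pos": TCP position; "orientation": TCP orientation; "force": force on the tool from outside, world axes, zero at the start; "torque": the same for the moment, N m; "opening": finger opening in m.
Only numpy, scipy, OpenCV 4.12 (cv2) and the standard library are available. Lean on these libraries where they do the work, as an engineer would, in place of code of your own. Each camera call takes 0.05 s, during which the arm holds its last target. There are 200 camera calls.

## Working session

There is one attempt and no reset: what is moved stays moved. The work goes in short steps, Python scripts to look and compute and a tool call to move; the robot and the scene stay as the last step left them, time stands still between calls to the robot, and variables do not carry over. Pictures are saved under pics/ and viewed, on a budget of 14 in all, crops included, one or two more only if the job needs it, and the job is handed in when it is done.

Besides the shell and the picture viewer there is one more tool, called after "Request:" as name(argument=value, ...) on one line, values as JSON. step_arm: Moves the arm, as the interface text tells. Its arguments: {"type":"object","properties":{"increments":{"type":"array"},"newtons":{"type":"number"}},"required":["increments"]}

```bash
ls; mkdir -p pics; python3 - <<'E'
from plant import env
import cv2, json
for n in("scene","top"):
    im=env.capture(n); cv2.imwrite(f"pics/{n}0.png",cv2.cvtColor(im,cv2.COLOR_RGB2BGR))
    print(n,env.calibration(n))
    for t in["lens_center","filter_center","iris_center","camera","sensor","spectro","spare","holder_center","lenscase_center","driver_center"]:
        print(t,[(round(d['conf'],2),[round(float(v)) for v in d['xy']]) for d in env.tip_of(n,t)][:4])
print(env.observe(), env.pinch_z)
E
```

```text
pics
scene {'vfov': 56.80667164830975, 'cx': 282.7609720169184, 'cy': 206.9847831110784, 'k1': -0.05348313952217346, 'rvec': array([ 0.85189619,  2.71968538, -0.85878249]), 'tvec': array([ 0.4312782 , -0.19640995,  1.06562248])}
lens_center [(0.66, [251, 181])]
filter_center [(0.97, [388, 290])]
iris_center [(0.66, [311, 237]), (0.42, [377, 310])]
camera [(0.69, [375, 310]), (0.65, [468, 259])]
sensor []
spectro [(0.73, [249, 210])]
spare [(0.82, [280, 326]), (0.81, [155, 261]), (0.69, [227, 156]), (0.37, [322, 289])]
holder_center [(0.64, [322, 292])]
lenscase_center [(0.63, [290, 222])]
driver_center [(0.7, [218, 239])]
top {'vfov': 52.76532379675219, 'cx': 283.8417467802214, 'cy': 212.27970148110748, 'k1': 0.010484141938787711, 'rvec': array([ 2.19119447, -2.15965474,  0.05166515]), 'tvec': array([0.02014466, 0.53982436, 1.20815649])}
lens_center [(0.6, [327, 207])]
filter_center [(0.81, [194, 237]), (0.66, [293, 232]), (0.42, [228, 211])]
iris_center [(0.74, [262, 222])]
camera [(0.9, [193, 317]), (0.86, [202, 237]), (0.18, [322, 208])]
sensor [(0.75, [264, 219])]
spectro []
spar
[... 269 characters left out ...]
46901711e+01,
       -3.47973163e-04,  8.20018142e+01]), 'dq': array([ 0.04963611, -0.02879992, -0.03175634, -0.09215354, -0.02757841,
        0.00480436]), 'joint_torque': array([ 7.47621234e-04, -4.80485165e+01,  2.98813444e+01,  5.93243440e-04,
        5.12783117e-05,  4.06132472e-06]), 'tcp_pos': array([ 0.23171922, -0.52630175,  0.2313416 ]), 'orientation': array([[ 9.15209902e-01,  4.02977462e-01,  3.34011512e-05],
       [ 4.02977463e-01, -9.15209891e-01, -1.40654783e-04],
       [-2.61116436e-05,  1.42188561e-04, -9.99999990e-01]]), 'force': array([-0.86777772, -0.16292365, -0.48575176]), 'torque': array([ 0.01339025, -0.03947588,  0.06071655]), 'opening': 0.08528377004670482} 0.0187
```

View pics/scene0.png

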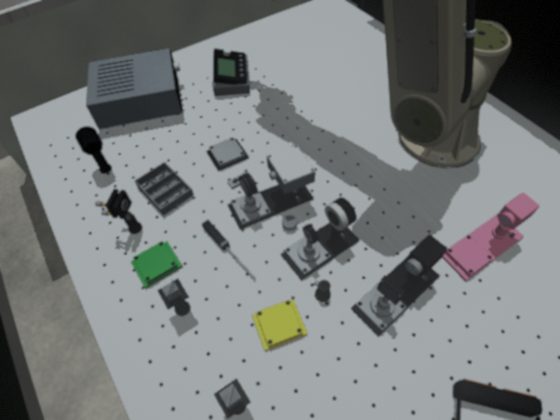

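View pics/top0.png

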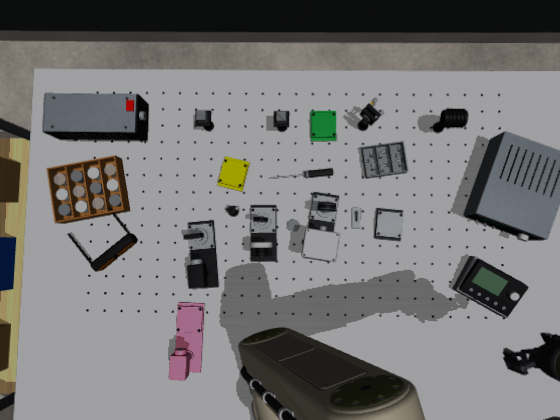

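```bash
cat > h.py <<'E'
from plant import env
import cv2, numpy as np
def cal(n):
    c=env.calibration(n); f=210/np.tan(np.radians(c['vfov']/2))
    return np.array([[f,0,c['cx']],[0,f,c['cy']],[0,0,1]]),np.array([c['k1'],0,0,0,0.]),c['rvec'],c['tvec']
def proj(n,P):
    K,d,r,t=cal(n); return cv2.projectPoints(np.float64(P).reshape(-1,3),r,t,K,d)[0][:,0]
def back(n,uv,z):
    K,d,r,t=cal(n); R=cv2.Rodrigues(r)[0]
    s=cv2.undistortPoints(np.float64(uv).reshape(-1,1,2),K,d)[:,0]
    D=np.c_[s,np.ones(len(s))]@R; C=-R.T@t
    return C+D*((z-C[2])/D[:,2])[:,None]
def snap(n,name,box=None,k=4):
    im=cv2.cvtColor(env.capture(n),cv2.COLOR_RGB2BGR); cv2.imwrite(f"pics/{name}_raw.png",im)
    if box:
        a,b,c,d=box; im=cv2.resize(im[b:d,a:c],None,fx=k,fy=k,interpolation=cv2.INTER_CUBIC)
    cv2.imwrite(f"pics/{name}.png",im)
E
python3 - <<'E'
from h import *
snap("top","t1",(180,185,350,295),4.7); snap("scene","s1",(220,150,420,300),4)
print(back("top",[(202,237),(264,219),(323,208),(388,224),(234,174),(190,317)],.02).round(3))
print(back("top",[(232,211),(290,228),(318,172),(357,218)],.02).round(3))
K,d,r,t=cal("scene");R=cv2.Rodrigues(r)[0];print(-R.T@t)
K,d,r,t=cal("top");R=cv2.Rodrigues(r)[0];print(-R.T@t,R,K)
E
```

```text
[[ 0.464  0.264  0.02 ]
 [ 0.519  0.085  0.02 ]
 [ 0.553 -0.085  0.02 ]
 [ 0.51  -0.272  0.02 ]
 [ 0.649  0.175  0.02 ]
 [ 0.236  0.292  0.02 ]]
[[ 0.541  0.179  0.02 ]
 [ 0.494  0.009  0.02 ]
 [ 0.658 -0.07   0.02 ]
 [ 0.526 -0.183  0.02 ]]
[0.78270504 0.39541638 0.76886131]
[4.54591327e-01 4.81064347e-04 1.24290174e+00] [[ 0.01523836 -0.99965498 -0.02139428]
 [-0.99748838 -0.01371815 -0.06948915]
 [ 0.06917169  0.02239945 -0.99735327]] [[423.36388594   0.         283.84174678]
 [  0.         423.36388594 212.27970148]
 [  0.           0.           1.        ]]
```

View pics/t1.png

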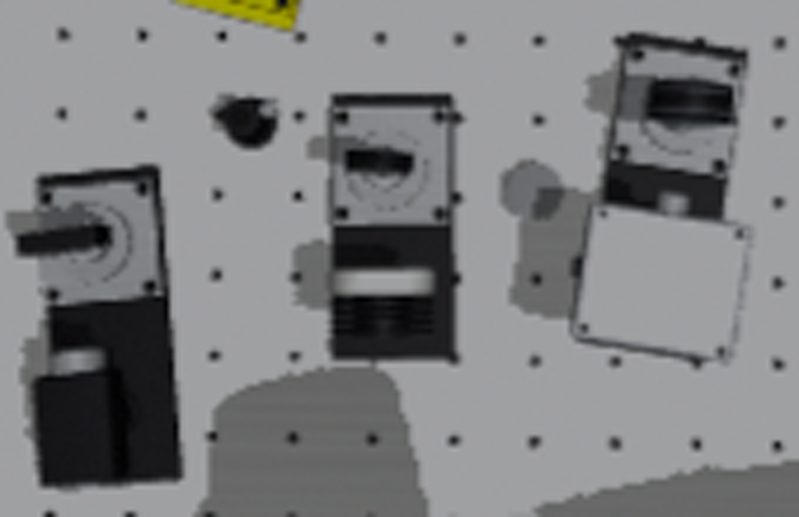

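View pics/s1.png

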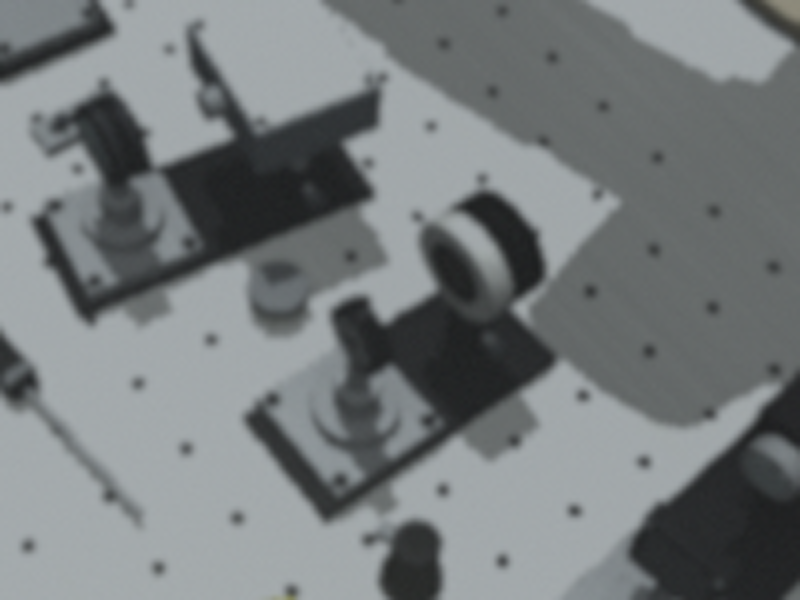

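```bash
cat > st.py <<'E'
from h import *
scr={'camera':[(47,199),(143,188),(151,287),(52,295)],'sensor':[(340,117),(440,117),(440,213),(341,213)],'spectro':[(637,55),(737,70),(719,166),(621,151)]}
S={}
for k,v in scr.items():
    p=back("top",(np.array(v)+.5)/4.7-.5+[180,185],.02)[:,:2]
    c=p.mean(0); e=(p[0]-p[3]+p[1]-p[2])+np.array([[0,1],[-1,0]])@(p[0]-p[1]+p[3]-p[2])*1
    S[k]=(*c,np.degrees(np.arctan2(e[1],e[0])))
def sq(s,z,h=.036):
    x,y,a=s; a=np.radians(a); R=np.array([[np.cos(a),-np.sin(a)],[np.sin(a),np.cos(a)]])
    q=np.array([[h,h],[h,-h],[-h,-h],[-h,h]])@R.T+[x,y]
    return np.c_[q,np.full(4,z)]
E
python3 - <<'E'
from st import *
for k in S: print(k,np.round(S[k],4))
def ov(n,box,k,S):
    im=cv2.imread(f"pics/{'t1' if n=='top' else 's1'}_raw.png"); a,b,c,d=box
    im=cv2.resize(im[b:d,a:c],None,fx=k,fy=k,interpolation=cv2.INTER_CUBIC)
    for s in S.values():
        u=((proj(n,sq(s,.02))-[a,b]+.5)*k-.5).round().astype(int)
        cv2.polylines(im,[u],True,(0,0,255),1)
    return im
A=ov("scene",(225,160,435,330),3.8,S)
cv2.imwrite("pics/ovs.png",A)
B=ov("top",(182,188,346,290),4.8,S)
C=cv2.resize(cv2.imread("pics/t1_raw.png")[200:248,355:415],None,fx=5,fy=5,interpolation=cv2.INTER_CUBIC)
D=cv2.resize(cv2.imread("pics/s1_raw.png")[130:175,200:255],None,fx=5,fy=5,interpolation=cv2.INTER_CUBIC)
W=np.zeros((595,800,3),np.uint8);b=cv2.resize(B,(560,348));W[:348,:560]=b;W[350:590,0:300]=C;W[350:575,310:585]=D
cv2.imwrite("pics/ovt.png",W)
E
```

```text
camera [0.4669 0.2682 5.9474]
sensor [0.517  0.089  1.0855]
spectro [ 0.5531 -0.0879 -8.6797]
```

View pics/ovs.png

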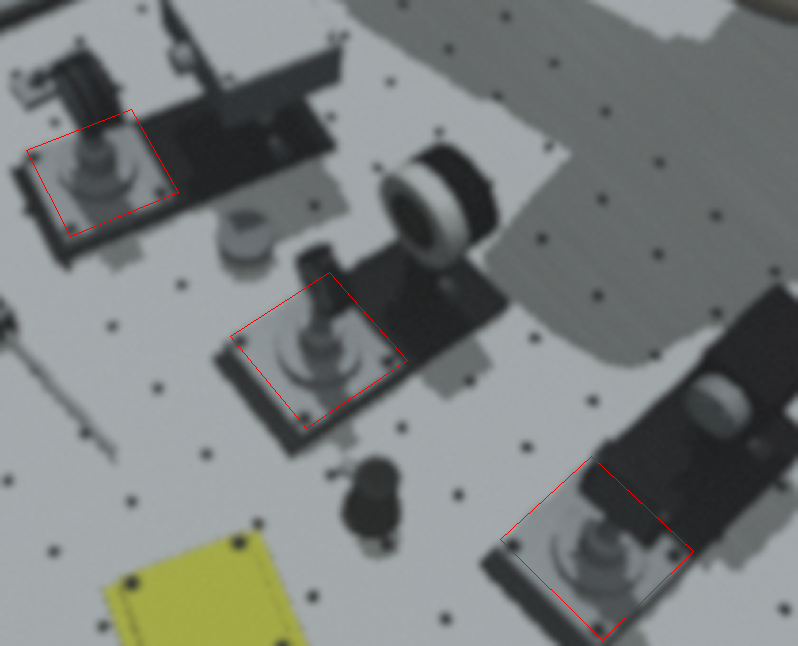

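View pics/ovt.png

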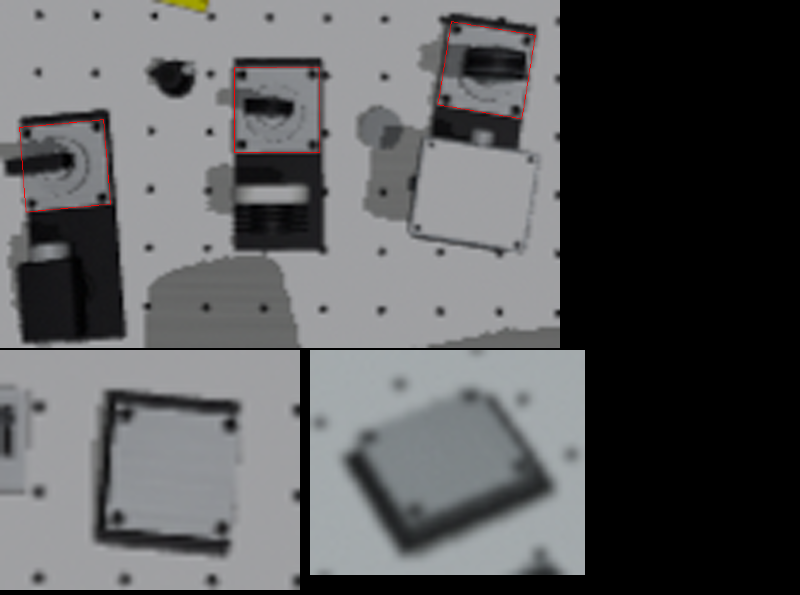

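```bash
cat >> st.py <<'E'
p=back("top",(np.array([(125,64),(230,75),(222,178),(118,167)])+.5)/5-.5+[355,200],.02)[:,:2]
c=p.mean(0); e=(p[0]-p[3]+p[1]-p[2])+np.array([[0,1],[-1,0]])@(p[0]-p[1]+p[3]-p[2])
S['spare']=(*c,np.degrees(np.arctan2(e[1],e[0])))
E
python3 - <<'E'
from st import *
print(S['spare'])
for u,z in [((692,99),.118),((380,160),.116),((63,240),.118)]:
    print(back("top",(np.array(u)+.5)/4.7-.5+[180,185],z).round(4))
# overlay feet circles + optic-top outline
def ring(s,r,z):
    t=np.linspace(0,6.283,40); return np.c_[s[0]+r*np.cos(t),s[1]+r*np.sin(t),0*t+z]
dim={'spectro':(.011,.025),'sensor':(.006,.020),'camera':(.006,.023)}
out=[]
for n,box,k in (("top",(182,188,346,290),3.4),("scene",(225,160,435,330),2.1)):
    im=cv2.imread(f"pics/{'t1' if n=='top' else 's1'}_raw.png"); a,b,c,d=box
    im=cv2.resize(im[b:d,a:c],None,fx=k,fy=k,interpolation=cv2.INTER_CUBIC)
    for m,(hx,hy) in dim.items():
        s=S[m]; A=np.radians(s[2]);R=np.array([[np.cos(A),-np.sin(A)],[np.sin(A),np.cos(A)]])
        if m=='camera': box3=[[ (hx*i),(hy*j)] for i,j in((1,1),(1,-1),(-1,-1),(-1,1))]
        L=[ring(s,.024,.030)]
        t=np.linspace(0,6.283,5)+.785 if m=='camera' else np.linspace(0,6.283,40)
        r=hy*(2**.5 if m=='camera' else 1)
        for x in(-hx,hx):
            q=np.c_[0*t+x,r*np.cos(t)]@R.T+s[:2]; L.append(np.c_[q,.098+r*np.sin(t)])
        for l in L:
            u=((proj(n,l)-[a,b]+.5)*k-.5).round().astype(int); cv2.polylines(im,[u],False,(0,0,255),1)
    out.append(im)
H=max(i.shape[1] for i in out); print([o.shape for o in out])
W=np.zeros((out[0].shape[0]+out[1].shape[0],H,3),np.uint8); W[:out[0].shape[0],:out[0].shape[1]]=out[0]; W[out[0].shape[0]:,:out[1].shape[1]]=out[1]
cv2.imwrite("pics/ovo.png",W[:,:800])
E
```

```text
(np.float64(0.5104475975179685), np.float64(-0.2757537996268597), np.float64(-4.743090652686997))
[[ 0.5518 -0.0884  0.118 ]]
[[0.5148 0.088  0.116 ]]
[[0.4668 0.2669 0.118 ]]
[(347, 558, 3), (357, 441, 3)]
```

View pics/ovo.png

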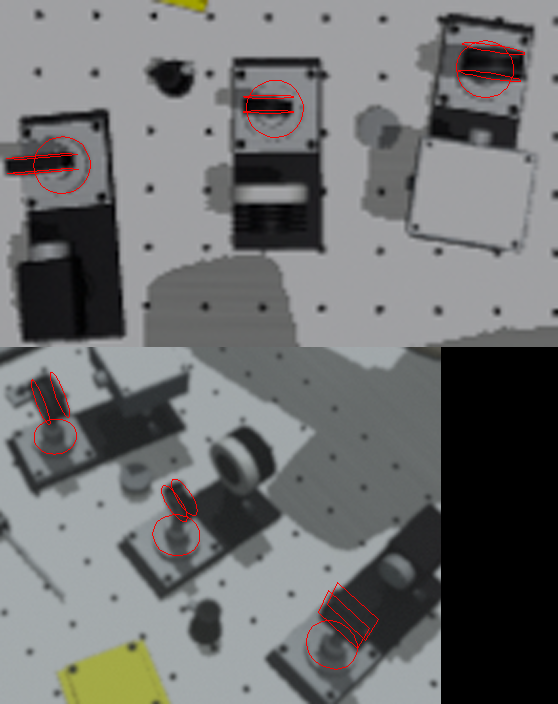

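```bash
cat > go.py <<'E'
import sys
from h import *
def go(x,y,z,yaw):
    o=env.observe(); R=o['orientation']; cur=np.degrees(np.arctan2(R[1,0],R[0,0]))
    a=np.radians(yaw); T=np.array([[np.cos(a),np.sin(a),0],[np.sin(a),-np.cos(a),0],[0,0,-1]])
    d=np.array([x,y,z])-o['tcp_pos']
    w=cv2.Rodrigues(R.T@T)[0][:,0]
    print('t',round(o['t'],2),'pos',o['tcp_pos'].round(4),'yaw',round(cur,2),'open',round(o['opening'],4),'F',o['force'].round(1))
    print('turn units',(np.degrees(w)/120).round(4),'shift after turn',(T.T@d/.025).round(3),'shift before turn',(R.T@d/.025).round(3))
if __name__=='__main__': go(*map(float,sys.argv[1:5]))
E
python3 go.py .5518 -.0884 .2 -5
```

```text
t 1.2 pos [ 0.2317 -0.5263  0.2313] yaw 23.77 open 0.0853 F [-1.3  0.2  0.3]
turn units [ 0.     -0.      0.2397] shift after turn [ 11.228 -18.564   1.252] shift before turn [ 18.776 -10.87    1.251]
```

Request:
step_arm(increments=[[0,0,0,0,0,0.048,0],[0,0,0,0,0,0.048,0],[0,0,0,0,0,0.048,0],[0,0,0,0,0,0.048,0],[0,0,0,0,0,0.048,0],[0,0,0,0,0,0,0]], newtons=40)

```text
t: 1.7
tcp_pos: [0.2317, -0.5263, 0.2313]
orientation: [[0.996, -0.09, -0.0], [-0.09, -0.996, -0.0], [0.0, 0.0, -1.0]]
force: [0.7, -0.3, 0.3]
opening: 0.085
```

Request:
step_arm(increments=[[0.468,-0.773,0.052,0,0,0,0],[0.468,-0.773,0.052,0,0,0,0],[0.468,-0.773,0.052,0,0,0,0],[0.468,-0.773,0.052,0,0,0,0],[0.468,-0.773,0.052,0,0,0,0],[0.468,-0.773,0.052,0,0,0,0],[0.468,-0.773,0.052,0,0,0,0],[0.468,-0.773,0.052,0,0,0,0]])

```text
t: 2.37
tcp_pos: [0.3391, -0.3796, 0.2209]
orientation: [[0.996, -0.085, 0.0], [-0.085, -0.996, -0.0], [0.0, 0.0, -1.0]]
force: [-0.1, -0.0, -0.6]
opening: 0.0855
```

Request:
step_arm(increments=[[0.468,-0.773,0.052,0,0,0,0],[0.468,-0.773,0.052,0,0,0,0],[0.468,-0.773,0.052,0,0,0,0],[0.468,-0.773,0.052,0,0,0,0],[0.468,-0.773,0.052,0,0,0,0],[0.468,-0.773,0.052,0,0,0,0],[0.468,-0.773,0.052,0,0,0,0],[0.468,-0.773,0.052,0,0,0,0]])

```text
t: 3.03
tcp_pos: [0.4459, -0.2338, 0.2106]
orientation: [[0.996, -0.085, 0.0], [-0.085, -0.996, -0.0], [0.0, 0.0, -1.0]]
force: [0.6, 0.2, -0.1]
opening: 0.0855
```

Request:
step_arm(increments=[[0.468,-0.773,0.052,0,0,0,0],[0.468,-0.773,0.052,0,0,0,0],[0.468,-0.773,0.052,0,0,0,0],[0.468,-0.773,0.052,0,0,0,0],[0.468,-0.773,0.052,0,0,0,0],[0.468,-0.773,0.052,0,0,0,0],[0.468,-0.773,0.052,0,0,0,0],[0.468,-0.773,0.052,0,0,0,0]])

```text
t: 3.7
tcp_pos: [0.5527, -0.0879, 0.2001]
orientation: [[0.996, -0.084, 0.0], [-0.084, -0.996, -0.0], [0.0, 0.0, -1.0]]
force: [0.6, -0.4, -0.3]
opening: 0.0853
```

```bash
python3 go.py .5518 -.0884 .0748 -5
```

```text
t 3.7 pos [ 0.5527 -0.0879  0.2001] yaw -4.85 open 0.0853 F [ 0.6 -0.4 -0.3]
turn units [ 0.0001 -0.0001  0.0013] shift after turn [-0.035  0.023  5.011] shift before turn [-0.036  0.022  5.011]
```

Request:
step_arm(increments=[[-0.036,0.02,0.4,0,0,0,0],[0,0,0.8,0,0,0,0],[0,0,0.8,0,0,0,0],[0,0,0.8,0,0,0,0],[0,0,0.8,0,0,0,0],[0,0,0.7,0,0,0,0],[0,0,0.5,0,0,0,0],[0,0,0.21,0,0,0,0]])

```text
t: 4.37
tcp_pos: [0.5494, -0.0893, 0.0725]
orientation: [[0.996, -0.086, -0.004], [-0.086, -0.996, 0.001], [-0.004, -0.001, -1.0]]
force: [0.3, 0.5, 0.1]
opening: 0.0854
```

Request:
step_arm(increments=[[0,0,0,0,0,0,60],[0,0,0,0,0,0,80],[0,0,0,0,0,0,90],[0,0,0,0,0,0,95],[0,0,0,0,0,0,100],[0,0,0,0,0,0,105],[0,0,0,0,0,0,110],[0,0,0,0,0,0,115]])

```text
t: 5.03
tcp_pos: [0.552, -0.0893, 0.076]
orientation: [[0.996, -0.087, 0.002], [-0.087, -0.996, -0.0], [0.002, 0.0, -1.0]]
force: [-0.4, 2.2, 6.2]
opening: 0.0486
```

Request:
step_arm(increments=[[0,0,0,0,0,0,125],[0,0,0,0,0,0,140],[0,0,0,0,0,0,160],[0,0,0,0,0,0,200],[0,0,0,0,0,0,200],[0,0,0,0,0,0,200]])

```text
t: 5.53
tcp_pos: [0.552, -0.0892, 0.0759]
orientation: [[0.996, -0.087, 0.002], [-0.087, -0.996, -0.0], [0.002, 0.0, -1.0]]
force: [-1.2, 2.6, 6.3]
opening: 0.0488
```

```bash
python3 go.py .5518 -.0884 .0748 -5; python3 -c "
from h import *
im=[]
snap('top','t2',(290,185,360,260),8); snap('scene','s2',(210,140,310,240),6)
a=cv2.imread('pics/t2.png')[:,:400];b=cv2.imread('pics/s2.png')[:,:400];a=cv2.resize(a,(400,600))if a.shape[0]!=600 else a
cv2.imwrite('pics/c2.png',cv2.hconcat([a,b]))"
```

```text
t 5.53 pos [ 0.552  -0.0892  0.0759] yaw -5.01 open 0.0488 F [-1.2  2.6  6.3]
turn units [ 0.     -0.001  -0.0001] shift after turn [-0.011 -0.033  0.046] shift before turn [-0.011 -0.033  0.046]
```

View pics/c2.png

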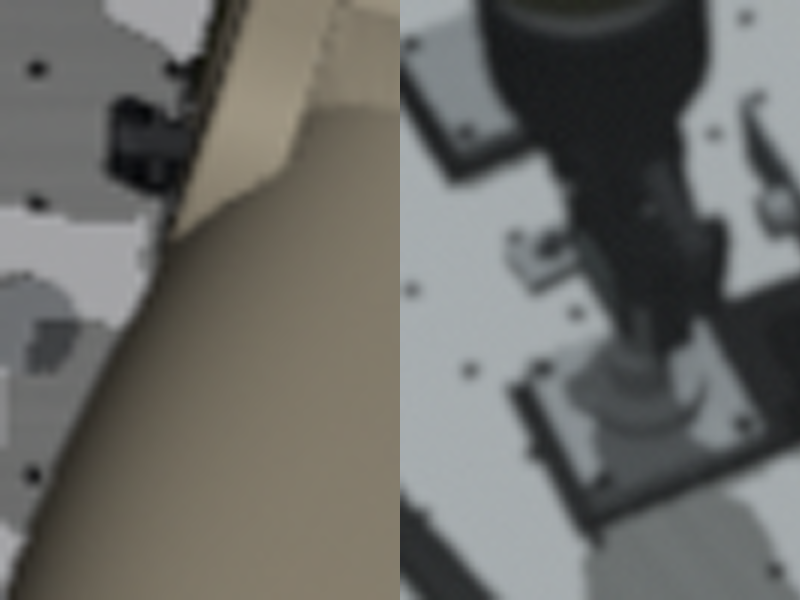

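Request:
step_arm(increments=[[0,0,-0.1,0,0,0,200],[0,0,-0.3,0,0,0,200],[0,0,-0.6,0,0,0,200],[0,0,-0.9,0,0,0,200],[0,0,-0.9,0,0,0,200],[0,0,-0.9,0,0,0,200],[0,0,-0.9,0,0,0,200],[0,0,-0.6,0,0,0,200]])

```text
t: 6.3
tcp_pos: [0.5514, -0.0896, 0.2071]
orientation: [[0.996, -0.088, 0.001], [-0.088, -0.996, -0.001], [0.001, 0.001, -1.0]]
force: [0.2, -0.8, -2.3]
opening: 0.049
```

Request:
step_arm(increments=[[0,0,-0.2,0,0,0,200],[0,0,0,0,0,0,200],[0,0,0,0,0,0,200]])

```text
t: 6.55
tcp_pos: [0.5508, -0.0893, 0.2091]
orientation: [[0.996, -0.088, -0.001], [-0.088, -0.996, 0.0], [-0.001, 0.0, -1.0]]
force: [-0.6, -1.6, -4.1]
opening: 0.049
```

```bash
python3 go.py .5104 -.2758 .205 -4.74; python3 -c "
from h import *
snap('scene','s3',(150,60,350,210),4)"
```

```text
t 6.55 pos [ 0.5508 -0.0893  0.2091] yaw -5.04 open 0.049 F [-0.6 -1.6 -4.1]
turn units [ 0.      0.0005 -0.0025] shift after turn [-0.992  7.567  0.164] shift before turn [-0.953  7.572  0.165]
```

View pics/s3.png

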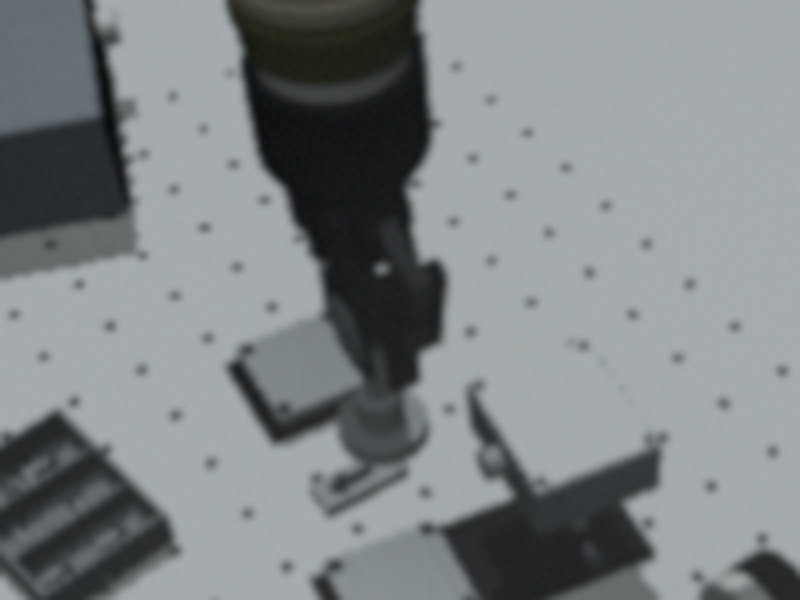

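Request:
step_arm(increments=[[-0.06,0.4,0,0,0,0,200],[-0.1,0.8,0,0,0,0,200],[-0.12,0.95,0,0,0,0,200],[-0.12,0.95,0,0,0,0,200],[-0.12,0.95,0,0,0,0,200],[-0.12,0.95,0,0,0,0,200],[-0.12,0.95,0,0,0,0,200],[-0.12,0.8,0,0,0,0,200]])

```text
t: 7.27
tcp_pos: [0.5131, -0.2574, 0.2084]
orientation: [[0.996, -0.089, -0.002], [-0.089, -0.996, 0.001], [-0.002, -0.0, -1.0]]
force: [-0.5, -0.1, -3.3]
opening: 0.0492
```

Request:
step_arm(increments=[[-0.05,0.5,0,0,0,-0.0025,200],[-0.03,0.3,0,0,0,0,200],[0,0,0,0,0,0,200],[0,0,0,0,0,0,200],[0,0,0,0,0,0,200]])

```text
t: 7.68
tcp_pos: [0.5106, -0.2745, 0.2094]
orientation: [[0.997, -0.082, -0.001], [-0.082, -0.997, 0.001], [-0.001, -0.001, -1.0]]
force: [-0.4, 0.7, -3.3]
opening: 0.0491
```

```bash
python3 go.py .5104 -.2758 .0759 -4.74
```

```text
t 7.68 pos [ 0.5106 -0.2745  0.2094] yaw -4.71 open 0.0491 F [-0.4  0.7 -3.3]
turn units [-0.0004  0.0004  0.0003] shift after turn [-3.00e-03  5.40e-02  5.34e+00] shift before turn [2.00e-03 5.80e-02 5.34e+00]
```

Request:
step_arm(increments=[[0,0.055,0.3,0,0,0,200],[0,0,0.7,0,0,0,200],[0,0,0.9,0,0,0,200],[0,0,0.9,0,0,0,200],[0,0,0.9,0,0,0,200],[0,0,0.7,0,0,0,200],[0,0,0.4,0,0,0,200],[0,0,0.2,0,0,0,200]])

```text
t: 8.35
tcp_pos: [0.5098, -0.2752, 0.0828]
orientation: [[0.997, -0.081, -0.002], [-0.081, -0.997, 0.002], [-0.003, -0.002, -1.0]]
force: [0.3, -0.7, -2.3]
opening: 0.0488
```

Request:
step_arm(increments=[[0,0,0.1,0,0,0,200],[0,0,0.08,0,0,0,200],[0,0,0.05,0,0,0,200],[0,0,0.04,0,0,0,200],[0,0,0.03,0,0,0,200],[0,0,0,0,0,0,200]])

```text
t: 8.85
tcp_pos: [0.511, -0.2769, 0.0778]
orientation: [[0.997, -0.083, 0.001], [-0.083, -0.997, -0.001], [0.001, 0.001, -1.0]]
force: [0.4, -0.4, -2.3]
opening: 0.0488
```

```bash
python3 go.py .5104 -.2758 .0759 -4.74
```

```text
t 8.85 pos [ 0.511  -0.2769  0.0778] yaw -4.74 open 0.0488 F [ 0.4 -0.4 -2.3]
turn units [ 0.0003 -0.0004  0.    ] shift after turn [-0.026 -0.041  0.078] shift before turn [-0.026 -0.041  0.078]
```

Request:
step_arm(increments=[[-0.02,-0.03,0.04,0,0,0,200],[0,0,0.02,0,0,0,200],[0,0,0.02,0,0,0,200],[0,0,0,0,0,0,200]])

```text
t: 9.18
tcp_pos: [0.5105, -0.2759, 0.076]
orientation: [[0.997, -0.082, 0.001], [-0.082, -0.997, -0.0], [0.001, 0.0, -1.0]]
force: [-0.8, 2.0, 2.7]
opening: 0.0487
```

Request:
step_arm(increments=[[0,0,0,0,0,0,100],[0,0,0,0,0,0,90],[0,0,0,0,0,0,80],[0,0,0,0,0,0,60],[0,0,0,0,0,0,30],[0,0,0,0,0,0,0],[0,0,0,0,0,0,0],[0,0,0,0,0,0,0]])

```text
t: 9.85
tcp_pos: [0.5102, -0.2759, 0.0753]
orientation: [[0.997, -0.083, 0.0], [-0.083, -0.997, -0.0], [0.0, 0.0, -1.0]]
force: [0.2, -0.7, -0.7]
opening: 0.0855
```

Request:
step_arm(increments=[[0,0,-0.3,0,0,0,0],[0,0,-0.7,0,0,0,0],[0,0,-0.9,0,0,0,0],[0,0,-0.9,0,0,0,0],[0,0,-0.9,0,0,0,0],[0,0,-0.8,0,0,0,0],[0,0,-0.5,0,0,0,0],[0,0,0,0,0,0,0]])

```text
t: 10.52
tcp_pos: [0.5118, -0.2769, 0.2044]
orientation: [[0.997, -0.083, 0.005], [-0.082, -0.997, -0.004], [0.005, 0.003, -1.0]]
force: [0.3, -0.2, 0.1]
opening: 0.0855
```

```bash
python3 go.py .5148 .0880 .21 1.1
```

```text
t 10.52 pos [ 0.5118 -0.2769  0.2044] yaw -4.73 open 0.0855 F [ 0.3 -0.2  0.1]
turn units [ 0.0018 -0.0025 -0.0486] shift after turn [  0.402 -14.592  -0.224] shift before turn [ -1.082 -14.556  -0.279]
```

Request:
step_arm(increments=[[0,0,0,0,0,-0.0486,0],[0.025,-0.6,-0.2,0,0,0,0],[0.025,-0.9,0,0,0,0,0],[0.025,-0.9,0,0,0,0,0],[0.025,-0.9,0,0,0,0,0],[0.025,-0.9,0,0,0,0,0],[0.025,-0.9,0,0,0,0,0],[0.025,-0.9,0,0,0,0,0]])

```text
t: 11.18
tcp_pos: [0.5109, -0.1237, 0.2048]
orientation: [[1.0, 0.017, -0.001], [0.017, -1.0, 0.001], [-0.001, -0.001, -1.0]]
force: [1.1, -0.4, 0.2]
opening: 0.0854
```

Request:
step_arm(increments=[[0.025,-0.9,0,0,0,0,0],[0.025,-0.9,0,0,0,0,0],[0.025,-0.9,0,0,0,0,0],[0.025,-0.9,0,0,0,0,0],[0.025,-0.9,0,0,0,0,0],[0.025,-0.9,0,0,0,0,0],[0.025,-0.9,0,0,0,0,0],[0.025,-0.9,0,0,0,0,0]])

```text
t: 11.85
tcp_pos: [0.5122, 0.0561, 0.2048]
orientation: [[1.0, 0.018, -0.001], [0.018, -1.0, 0.0], [-0.001, -0.0, -1.0]]
force: [0.4, 0.4, -0.0]
opening: 0.085
```

Request:
step_arm(increments=[[0.025,-0.8,0,0,0,0,0],[0,-0.5,0,0,0,0,0],[0,0,0,0,0,0,0],[0,0,0,0,0,0,0]])

```text
t: 12.18
tcp_pos: [0.5127, 0.0874, 0.205]
orientation: [[1.0, 0.02, -0.001], [0.02, -1.0, -0.0], [-0.001, 0.0, -1.0]]
force: [1.1, -0.9, -0.1]
opening: 0.085
```

```bash
python3 go.py .5148 .0880 .0764 1.1
```

```text
t 12.18 pos [0.5127 0.0874 0.205 ] yaw 1.15 open 0.085 F [ 1.1 -0.9 -0.1]
turn units [0.0002 0.0004 0.0004] shift after turn [ 0.084 -0.022  5.144] shift before turn [ 0.088 -0.024  5.144]
```

Request:
step_arm(increments=[[0.085,-0.022,0.4,0,0,0,0],[0,0,0.8,0,0,0,0],[0,0,0.8,0,0,0,0],[0,0,0.8,0,0,0,0],[0,0,0.8,0,0,0,0],[0,0,0.8,0,0,0,0],[0,0,0.5,0,0,0,0],[0,0,0.24,0,0,0,0]])

```text
t: 12.85
tcp_pos: [0.5137, 0.0862, 0.074]
orientation: [[1.0, 0.017, -0.004], [0.017, -1.0, -0.0], [-0.004, 0.0, -1.0]]
force: [-0.6, -0.1, -0.3]
opening: 0.0854
```

Request:
step_arm(increments=[[0,0,0,0,0,0,60],[0,0,0,0,0,0,90],[0,0,0,0,0,0,110],[0,0,0,0,0,0,115],[0,0,0,0,0,0,120],[0,0,0,0,0,0,125],[0,0,0,0,0,0,130],[0,0,0,0,0,0,135]])

```text
t: 13.52
tcp_pos: [0.5156, 0.0875, 0.0772]
orientation: [[1.0, 0.019, 0.001], [0.019, -1.0, 0.0], [0.001, -0.0, -1.0]]
force: [-0.2, 1.2, 0.5]
opening: 0.0406
```

Request:
step_arm(increments=[[0,0,0,0,0,0,140],[0,0,0,0,0,0,150],[0,0,0,0,0,0,170],[0,0,0,0,0,0,200],[0,0,0,0,0,0,220],[0,0,0,0,0,0,220]])

```text
t: 14.02
tcp_pos: [0.516, 0.0876, 0.0774]
orientation: [[1.0, 0.019, 0.001], [0.019, -1.0, 0.0], [0.001, -0.0, -1.0]]
force: [0.6, 2.1, 6.2]
opening: 0.0382
```

Request:
step_arm(increments=[[0,0,-0.1,0,0,0,220],[0,0,-0.3,0,0,0,220],[0,0,-0.6,0,0,0,220],[0,0,-0.9,0,0,0,220],[0,0,-0.9,0,0,0,220],[0,0,-0.9,0,0,0,220],[0,0,-0.9,0,0,0,220],[0,0,-0.6,0,0,0,220]])

```text
t: 14.68
tcp_pos: [0.5154, 0.0871, 0.2088]
orientation: [[1.0, 0.019, 0.001], [0.019, -1.0, -0.001], [0.001, 0.001, -1.0]]
force: [0.8, -0.6, -2.3]
opening: 0.0385
```

Request:
step_arm(increments=[[0,0,-0.2,0,0,0,220],[0,0,0,0,0,0,220],[0,0,0,0,0,0,220]])

```text
t: 14.93
tcp_pos: [0.5149, 0.0872, 0.211]
orientation: [[1.0, 0.019, -0.001], [0.019, -1.0, -0.0], [-0.001, 0.0, -1.0]]
force: [0.5, -1.2, -2.8]
opening: 0.0386
```

```bash
python3 go.py .5531 -.0879 .21 -8.68; python3 -c "
from h import *
snap('top','t4',(220,150,420,300),4)
snap('scene','s4',(220,110,420,260),4)"
```

```text
t 14.93 pos [0.5149 0.0872 0.211 ] yaw 1.09 open 0.0386 F [ 0.5 -1.2 -2.8]
turn units [0.0002 0.0006 0.0814] shift after turn [2.568 6.695 0.041] shift before turn [1.395 7.033 0.042]
```

View pics/s4.png

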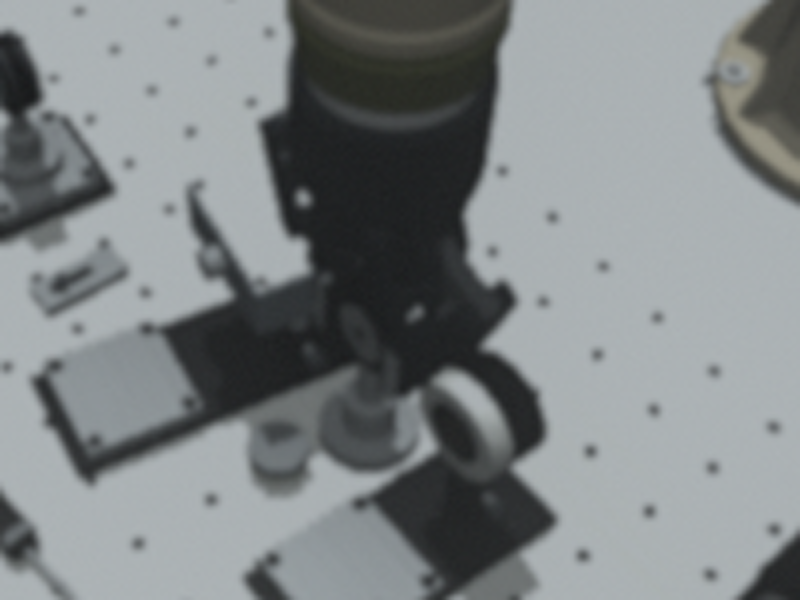

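```bash
cat > foot.py <<'E'
import sys
from h import *
from scipy.optimize import least_squares
# left,right,bottom (full-image px) of foot silhouette, underside z, guess
def foot(l,r,b,z,x0):
    t=np.linspace(0,6.283,120)
    def f(c):
        P=np.vstack([np.c_[c[0]+.024*np.cos(t),c[1]+.024*np.sin(t),0*t+zz] for zz in(z,z+.01)])
        u=proj("scene",P); return [u[:,0].min()-l+ (u[:,0].max()-r), u[:,1].max()-b]
    s=least_squares(f,x0,diff_step=1e-4).x
    P=np.vstack([np.c_[s[0]+.024*np.cos(t),s[1]+.024*np.sin(t),0*t+zz] for zz in(z,z+.01)]);u=proj("scene",P)
    return s.round(4),u.min(0).round(1),u.max(0).round(1)
E
python3 -c "
from foot import *
k=lambda a,o:(a+.5)/4-.5+o
print(foot(k(318,220),k(419,220),k(470,110),.1536,[.515,.087]),k(318,220),k(419,220))
print('lens earlier',foot(k(338,150),k(428,150),k(463,60),.153,[.551,-.089]),k(338,150),k(428,150))"
```

```text
(array([0.5149, 0.0875]), array([298.9, 203. ]), array([324.6, 227.1])) 299.125 324.375
lens earlier (array([ 0.5521, -0.0915]), array([233.6, 154.7]), array([257.1, 175.4])) 234.125 256.625
```

Request:
step_arm(increments=[[0,0,0,0,0,0.0307,220],[0,0,0,0,0,0.0307,220],[0.12,0.3,0,0,0,0.02,220],[0.3,0.8,0,0,0,0,220],[0.35,0.9,0,0,0,0,220],[0.35,0.9,0,0,0,0,220],[0.35,0.9,0,0,0,0,220],[0.35,0.9,0,0,0,0,220]])

```text
t: 15.7
tcp_pos: [0.5471, -0.074, 0.2065]
orientation: [[0.996, -0.094, -0.002], [-0.094, -0.995, 0.032], [-0.005, -0.032, -0.999]]
force: [0.4, 0.9, -3.4]
opening: 0.0386
```

Request:
step_arm(increments=[[0.3,0.8,0,0,0,0,220],[0.25,0.6,0,0,0,0,220],[0.15,0.4,0,0,0,0,220],[0,0,0,0,0,0,220],[0,0,0,0,0,0,220],[0,0,0,0,0,0,220]])

```text
t: 16.2
tcp_pos: [0.5604, -0.1185, 0.2064]
orientation: [[0.996, -0.094, -0.0], [-0.094, -0.995, 0.032], [-0.003, -0.032, -0.999]]
force: [0.0, 0.5, -2.0]
opening: 0.0387
```

```bash
python3 go.py .5531 -.0879 .0774 -8.68
```

```text
t 16.2 pos [ 0.5604 -0.1185  0.2064] yaw -5.37 open 0.0387 F [ 0.   0.5 -2. ]
turn units [-0.0152  0.002   0.0275] shift after turn [-0.474 -1.167  5.161] shift before turn [-0.39  -1.027  5.198]
```

```bash
python3 -c "
from h import *
o=env.observe();print(o['qpos'].round(2),o['tcp_pos'].round(4),o['orientation'].round(3),o['t'])"; python3 go.py .5531 -.0879 .208 -8.68
```

```text
[-2.0880e+01  1.8570e+01 -1.0000e-02  7.2090e+01  1.7100e+00  1.6449e+02] [ 0.5604 -0.1185  0.2064] [[ 0.996 -0.094 -0.   ]
 [-0.094 -0.995  0.032]
 [-0.003 -0.032 -0.999]] 16.2
t 16.2 pos [ 0.5604 -0.1185  0.2064] yaw -5.37 open 0.0387 F [ 0.   0.5 -2. ]
turn units [-0.0152  0.002   0.0275] shift after turn [-0.474 -1.167 -0.063] shift before turn [-0.406 -1.193 -0.024]
```

Request:
step_arm(increments=[[0,0,0,-0.0152,0.002,0.0275,220],[0,0,0,0,0,0,220],[0,0,0,0,0,0,220],[0,0,0,0,0,0,220]])

```text
t: 16.53
tcp_pos: [0.5608, -0.1186, 0.207]
orientation: [[0.989, -0.149, 0.001], [-0.149, -0.989, -0.0], [0.001, 0.0, -1.0]]
force: [-0.3, 0.6, -1.9]
opening: 0.0388
```

```bash
python3 go.py .5531 -.0879 .208 -8.68
```

```text
t 16.53 pos [ 0.5608 -0.1186  0.207 ] yaw -8.57 open 0.0388 F [-0.3  0.6 -1.9]
turn units [ 0.0001 -0.0006  0.0009] shift after turn [-0.49  -1.168 -0.042] shift before turn [-0.488 -1.169 -0.043]
```

Request:
step_arm(increments=[[-0.1,-0.2,0,0,0,0,220],[-0.15,-0.4,0,0,0,0,220],[-0.15,-0.4,0,0,0,0,220],[-0.09,-0.17,0,0,0,0,220],[0,0,0,0,0,0,220],[0,0,0,0,0,0,220],[0,0,0,0,0,0,220]])

```text
t: 17.12
tcp_pos: [0.5534, -0.0887, 0.2068]
orientation: [[0.989, -0.151, 0.001], [-0.151, -0.989, -0.001], [0.002, 0.001, -1.0]]
force: [0.3, -0.3, -2.3]
opening: 0.0386
```

```bash
python3 go.py .5531 -.0879 .0774 -8.68;python3 -c "
from h import *
snap('scene','s5',(150,80,350,230),4)"
```

```text
t 17.12 pos [ 0.5534 -0.0887  0.2068] yaw -8.7 open 0.0386 F [ 0.3 -0.3 -2.3]
turn units [ 0.0005 -0.0008 -0.0001] shift after turn [-0.016 -0.031  5.175] shift before turn [-0.024 -0.037  5.175]
```

View pics/s5.png

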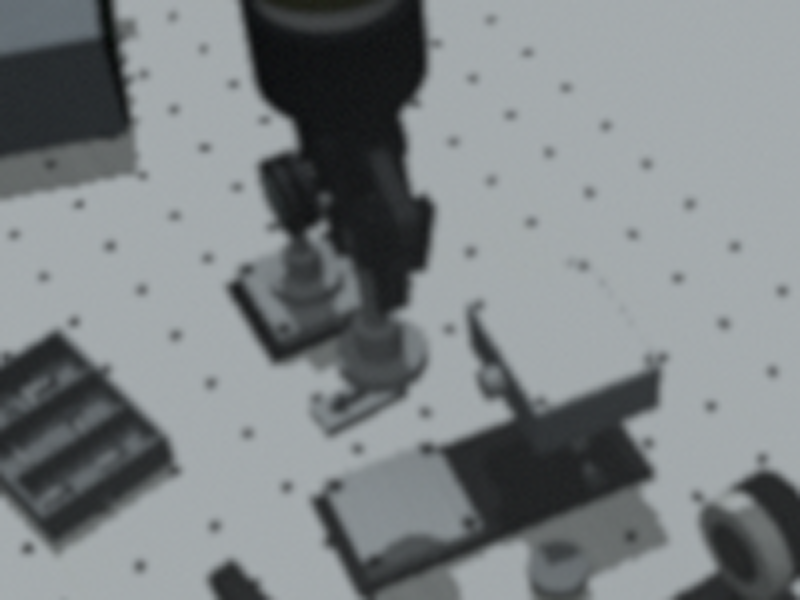

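Request:
step_arm(increments=[[-0.02,-0.03,0.3,0,0,0,220],[0,0,0.7,0,0,0,220],[0,0,0.9,0,0,0,220],[0,0,0.9,0,0,0,220],[0,0,0.9,0,0,0,220],[0,0,0.7,0,0,0,220],[0,0,0.4,0,0,0,220],[0,0,0.15,0,0,0,220]])

```text
t: 17.83
tcp_pos: [0.5515, -0.0879, 0.0806]
orientation: [[0.988, -0.152, -0.002], [-0.152, -0.988, 0.0], [-0.002, 0.0, -1.0]]
force: [-0.3, -0.8, -2.2]
opening: 0.0383
```

Request:
step_arm(increments=[[0,0,0.06,0,0,0,220],[0,0,0.05,0,0,0,220],[0,0,0.03,0,0,0,220],[0,0,0,0,0,0,220],[0,0,0,0,0,0,220],[0,0,0,0,0,0,220]])

```text
t: 18.33
tcp_pos: [0.5535, -0.0882, 0.0801]
orientation: [[0.988, -0.151, 0.002], [-0.151, -0.988, -0.001], [0.002, 0.001, -1.0]]
force: [-0.5, -0.2, -3.1]
opening: 0.0388
```

```bash
python3 go.py .5531 -.0879 .0774 -8.68
```

```text
t 18.33 pos [ 0.5535 -0.0882  0.0801] yaw -8.71 open 0.0388 F [-0.5 -0.2 -3.1]
turn units [ 0.0004 -0.0012 -0.0003] shift after turn [-0.016 -0.008  0.108] shift before turn [-0.016 -0.009  0.108]
```

Request:
step_arm(increments=[[-0.015,0,0.04,0,0,0,220],[0,0,0.03,0,0,0,220],[0,0,0.02,0,0,0,220],[0,0,0.02,0,0,0,220],[0,0,0,0,0,0,220],[0,0,0,0,0,0,220]])

```text
t: 18.83
tcp_pos: [0.5532, -0.0881, 0.0774]
orientation: [[0.988, -0.151, 0.003], [-0.151, -0.988, -0.001], [0.003, 0.001, -1.0]]
force: [-0.5, 1.0, 5.5]
opening: 0.0384
```

Request:
step_arm(increments=[[0,0,0,0,0,0,130],[0,0,0,0,0,0,120],[0,0,0,0,0,0,100],[0,0,0,0,0,0,70],[0,0,0,0,0,0,30],[0,0,0,0,0,0,0],[0,0,0,0,0,0,0],[0,0,0,0,0,0,0]])

```text
t: 19.5
tcp_pos: [0.5526, -0.088, 0.0766]
orientation: [[0.988, -0.152, 0.001], [-0.152, -0.988, -0.001], [0.001, 0.001, -1.0]]
force: [0.8, -0.3, 0.5]
opening: 0.0852
```

Request:
step_arm(increments=[[0,0,-0.3,0,0,0,0],[0,0,-0.7,0,0,0,0],[0,0,-0.9,0,0,0,0],[0,0,-0.9,0,0,0,0],[0,0,-0.9,0,0,0,0],[0,0,-0.9,0,0,0,0],[0,0,-0.6,0,0,0,0],[0,0,0,0,0,0,0]])

```text
t: 20.17
tcp_pos: [0.5545, -0.0885, 0.2112]
orientation: [[0.988, -0.152, 0.008], [-0.152, -0.988, -0.003], [0.008, 0.002, -1.0]]
force: [1.0, 0.3, 0.7]
opening: 0.0852
```

```bash
python3 go.py .4668 .2669 .205 5.95
```

```text
t 20.17 pos [ 0.5545 -0.0885  0.2112] yaw -8.72 open 0.0852 F [1.  0.3 0.7]
turn units [ 0.0013 -0.0037 -0.1222] shift after turn [ -2.014 -14.503   0.246] shift before turn [ -5.622 -13.521   0.176]
```

Request:
step_arm(increments=[[0,0,0,0,0,-0.0407,0],[0,0,0,0,0,-0.0407,0],[0,0,0,0,0,-0.0407,0],[0,0,0,0,0,0,0],[-0.118,-0.853,0,0,0,0,0],[-0.118,-0.853,0,0,0,0,0],[-0.118,-0.853,0,0,0,0,0],[-0.118,-0.853,0,0,0,0,0]])

```text
t: 20.83
tcp_pos: [0.5313, -0.0036, 0.206]
orientation: [[0.995, 0.1, 0.0], [0.1, -0.995, -0.001], [0.0, 0.001, -1.0]]
force: [-0.0, 0.5, -0.2]
opening: 0.0853
```

Request:
step_arm(increments=[[-0.118,-0.853,0,0,0,0,0],[-0.118,-0.853,0,0,0,0,0],[-0.118,-0.853,0,0,0,0,0],[-0.118,-0.853,0,0,0,0,0],[-0.118,-0.853,0,0,0,0,0],[-0.118,-0.853,0,0,0,0,0],[-0.118,-0.853,0,0,0,0,0],[-0.118,-0.853,0,0,0,0,0]])

```text
t: 21.5
tcp_pos: [0.4918, 0.1483, 0.2061]
orientation: [[0.992, 0.129, -0.001], [0.129, -0.992, 0.013], [0.0, -0.013, -1.0]]
force: [-0.7, -0.1, 0.9]
opening: 0.0854
```

Request:
step_arm(increments=[[-0.118,-0.853,0,0,0,0,0],[-0.118,-0.853,0,0,0,0,0],[-0.118,-0.853,0,0,0,0,0],[-0.118,-0.853,0,0,0,0,0],[-0.118,-0.853,0,0,0,0,0],[0,0,0,0,0,0,0],[0,0,0,0,0,0,0]])

```text
t: 22.08
tcp_pos: [0.4705, 0.1959, 0.2097]
orientation: [[0.979, 0.203, -0.01], [0.203, -0.978, 0.054], [0.001, -0.055, -0.998]]
force: [-0.6, 0.3, -0.8]
opening: 0.0855
```

```bash
python3 go.py .4668 .2669 .0755 5.95
```

```text
t 22.08 pos [0.4705 0.1959 0.2097] yaw 11.72 open 0.0855 F [-0.6  0.3 -0.8]
turn units [-0.0263  0.0009  0.0481] shift after turn [ 0.145 -2.839  5.369] shift before turn [ 0.425 -2.511  5.516]
```

Request:
step_arm(increments=[[0,0,0,0,0,-0.058,0],[0,0,0,0,0,-0.058,0],[0,0,0,0,0,-0.058,0],[0,0,0,0,0,-0.058,0],[0,0,0,0,0,-0.058,0],[0,0,0,0,0,-0.058,0],[0,0,0,0,0,-0.058,0],[0,0,0,0,0,-0.058,0]])

```text
t: 22.75
tcp_pos: [0.4709, 0.1952, 0.2095]
orientation: [[0.38, 0.925, -0.01], [0.924, -0.379, 0.054], [0.046, -0.03, -0.998]]
force: [0.3, -0.4, 0.5]
opening: 0.0851
```

Request:
step_arm(increments=[[0,0,0,0,0,-0.058,0],[0,0,0,0,0,-0.058,0],[0,0,0,0,0,-0.058,0],[0,0,0,0,0,-0.058,0],[0,0,0,0,0,-0.058,0],[0,0,0,0,0,-0.058,0],[0,0,0,0,0,-0.058,0],[0,0,0,0,0,-0.058,0]])

```text
t: 23.42
tcp_pos: [0.471, 0.1952, 0.2095]
orientation: [[-0.549, 0.835, -0.01], [0.834, 0.549, 0.054], [0.051, 0.021, -0.998]]
force: [0.1, -0.2, 0.2]
opening: 0.085
```

Request:
step_arm(increments=[[0,0,0,0,0,-0.058,0],[0,0,0,0,0,-0.058,0],[0,0,0,0,0,-0.058,0],[0,0,0,0,0,-0.058,0],[0,0,0,0,0,-0.058,0],[0,0,0,0,0,-0.058,0],[0,0,0,0,0,0,0],[0,0,0,0,0,0,0]])

```text
t: 24.08
tcp_pos: [0.4708, 0.1954, 0.2095]
orientation: [[-0.964, 0.266, -0.011], [0.265, 0.963, 0.054], [0.025, 0.049, -0.998]]
force: [0.2, 1.2, -0.7]
opening: 0.0854
```

```bash
python3 go.py .4668 .2669 .205 185.95; python3 -c "
from h import *
print(env.observe()['qpos'].round(1))"
```

```text
t 24.08 pos [0.4708 0.1954 0.2095] yaw 164.63 open 0.0854 F [ 0.2  1.2 -0.7]
turn units [ 0.0255 -0.0072 -0.1779] shift after turn [-0.136  2.862  0.181] shift before turn [0.909 2.702 0.337]
[11.6 10.8 -9.8 69.3  3.2 27. ]
```

Request:
step_arm(increments=[[0,0,0,0.0255,-0.0072,0,0],[0,0,0,0,0,-0.0593,0],[0,0,0,0,0,-0.0593,0],[0,0,0,0,0,-0.0593,0],[0,0,0,0,0,0,0]])

```text
t: 24.5
tcp_pos: [0.4707, 0.1956, 0.2095]
orientation: [[-0.994, -0.108, -0.01], [-0.108, 0.994, -0.001], [0.01, -0.0, -1.0]]
force: [0.6, 0.2, -0.9]
opening: 0.0853
```

```bash
python3 go.py .4668 .2669 .205 185.95
```

```text
t 24.5 pos [0.4707 0.1956 0.2095] yaw -173.81 open 0.0853 F [ 0.6  0.2 -0.9]
turn units [-0.0001 -0.0048  0.002 ] shift after turn [-0.139  2.851  0.182] shift before turn [-0.153  2.851  0.179]
```

Request:
step_arm(increments=[[0,0,0,0,-0.0048,0.002,0],[-0.039,0.7,0,0,0,0,0],[-0.04,0.8,0.1,0,0,0,0],[-0.04,0.8,0.08,0,0,0,0],[-0.02,0.55,0,0,0,0,0],[0,0,0,0,0,0,0],[0,0,0,0,0,0,0]])

```text
t: 25.08
tcp_pos: [0.4664, 0.2673, 0.205]
orientation: [[-0.995, -0.103, -0.0], [-0.103, 0.995, -0.001], [0.0, -0.001, -1.0]]
force: [1.0, -0.6, 1.0]
opening: 0.0855
```

```bash
python3 go.py .4668 .2669 .0755 185.95
```

```text
t 25.08 pos [0.4664 0.2673 0.205 ] yaw -174.08 open 0.0855 F [ 1.  -0.6  1. ]
turn units [-0.0003 -0.0001 -0.0003] shift after turn [-0.013 -0.016  5.18 ] shift before turn [-0.013 -0.013  5.18 ]
```

Request:
step_arm(increments=[[-0.013,-0.014,0.4,0,0,0,0],[0,0,0.8,0,0,0,0],[0,0,0.8,0,0,0,0],[0,0,0.8,0,0,0,0],[0,0,0.8,0,0,0,0],[0,0,0.8,0,0,0,0],[0,0,0.5,0,0,0,0],[0,0,0.28,0,0,0,0]])

```text
t: 25.75
tcp_pos: [0.4657, 0.265, 0.0731]
orientation: [[-0.995, -0.102, -0.003], [-0.102, 0.995, -0.002], [0.003, -0.001, -1.0]]
force: [-0.3, -1.1, 0.2]
opening: 0.0849
```

Request:
step_arm(increments=[[0,0,0,0,0,0,60],[0,0,0,0,0,0,80],[0,0,0,0,0,0,95],[0,0,0,0,0,0,100],[0,0,0,0,0,0,105],[0,0,0,0,0,0,110],[0,0,0,0,0,0,115],[0,0,0,0,0,0,120]])

```text
t: 26.42
tcp_pos: [0.4676, 0.2671, 0.0762]
orientation: [[-0.995, -0.104, 0.001], [-0.104, 0.995, 0.001], [-0.001, 0.0, -1.0]]
force: [-0.2, 2.0, 3.4]
opening: 0.0465
```

Request:
step_arm(increments=[[0,0,0,0,0,0,125],[0,0,0,0,0,0,140],[0,0,0,0,0,0,160],[0,0,0,0,0,0,200],[0,0,0,0,0,0,200],[0,0,0,0,0,0,200]])

```text
t: 26.92
tcp_pos: [0.4676, 0.2671, 0.0763]
orientation: [[-0.995, -0.104, 0.001], [-0.104, 0.995, 0.001], [-0.001, 0.001, -1.0]]
force: [-0.6, 1.8, 6.3]
opening: 0.0458
```

Request:
step_arm(increments=[[0,0,-0.1,0,0,0,200],[0,0,-0.3,0,0,0,200],[0,0,-0.6,0,0,0,200],[0,0,-0.9,0,0,0,200],[0,0,-0.9,0,0,0,200],[0,0,-0.9,0,0,0,200],[0,0,-0.9,0,0,0,200],[0,0,-0.6,0,0,0,200]])

```text
t: 27.58
tcp_pos: [0.467, 0.2662, 0.2076]
orientation: [[-0.995, -0.104, 0.0], [-0.104, 0.995, -0.001], [-0.0, -0.001, -1.0]]
force: [0.4, 0.8, -1.9]
opening: 0.0455
```

Request:
step_arm(increments=[[0,0,-0.2,0,0,0,200],[0,0,0,0,0,0,200],[0,0,0,0,0,0,200]])

```text
t: 27.83
tcp_pos: [0.4665, 0.2663, 0.2097]
orientation: [[-0.995, -0.104, -0.001], [-0.104, 0.995, -0.001], [0.002, -0.001, -1.0]]
force: [0.0, -0.2, -2.7]
opening: 0.0458
```

```bash
python3 go.py .517 .089 .21 181.1; python3 -c "
from h import *
snap('scene','s6',(290,150,490,300),4)"
```

```text
t 27.83 pos [0.4665 0.2663 0.2097] yaw -174.05 open 0.0458 F [ 0.  -0.2 -2.7]
turn units [-0.0005 -0.0007  0.0404] shift after turn [-1.883 -7.128 -0.012] shift before turn [-1.274 -7.261 -0.008]
```

View pics/s6.png

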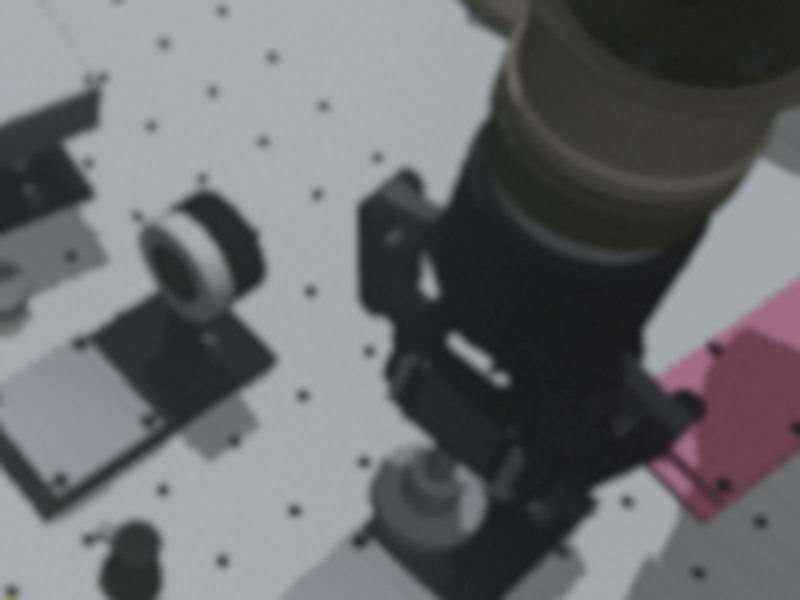

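```bash
python3 -c "
from foot import *
k=lambda a,o:(a+.5)/4-.5+o
print(foot(k(371,290),k(489,290),k(550,150),.1534,[.467,.267]),k(371,290),k(489,290))"
```

```text
(array([0.4668, 0.267 ]), array([382.4, 259. ]), array([411.9, 287.1])) 382.375 411.875
```

Request:
step_arm(increments=[[0,0,0,0,0,0.0404,200],[0,0,0,0,0,0,200],[-0.1,-0.3,0,0,0,0,200],[-0.2,-0.8,0,0,0,0,200],[-0.24,-0.9,0,0,0,0,200],[-0.24,-0.9,0,0,0,0,200],[-0.24,-0.9,0,0,0,0,200],[-0.24,-0.9,0,0,0,0,200]])

```text
t: 28.55
tcp_pos: [0.5006, 0.1482, 0.2099]
orientation: [[-1.0, -0.022, -0.001], [-0.022, 1.0, -0.001], [0.001, -0.001, -1.0]]
force: [0.6, 0.9, -2.3]
opening: 0.0459
```

Request:
step_arm(increments=[[-0.24,-0.9,0,0,0,0,200],[-0.2,-0.8,0,0,0,0,200],[-0.12,-0.5,0,0,0,0,200],[-0.06,-0.22,0,0,0,0,200],[0,0,0,0,0,0,200],[0,0,0,0,0,0,200],[0,0,0,0,0,0,200]])

```text
t: 29.13
tcp_pos: [0.5171, 0.0904, 0.2105]
orientation: [[-1.0, -0.021, -0.0], [-0.021, 1.0, 0.0], [0.0, 0.0, -1.0]]
force: [0.2, 0.1, -2.3]
opening: 0.0456
```

```bash
python3 go.py .517 .089 .0763 181.1
```

```text
t 29.13 pos [0.5171 0.0904 0.2105] yaw -178.82 open 0.0456 F [ 0.2  0.1 -2.3]
turn units [ 0.0001 -0.0002  0.0007] shift after turn [ 0.007 -0.055  5.368] shift before turn [ 4.000e-03 -5.600e-02  5.368e+00]
```

Request:
step_arm(increments=[[0.005,-0.055,0.3,0,0,0,200],[0,0,0.7,0,0,0,200],[0,0,0.9,0,0,0,200],[0,0,0.9,0,0,0,200],[0,0,0.9,0,0,0,200],[0,0,0.7,0,0,0,200],[0,0,0.5,0,0,0,200],[0,0,0.2,0,0,0,200]])

```text
t: 29.8
tcp_pos: [0.5153, 0.089, 0.0805]
orientation: [[-1.0, -0.021, -0.004], [-0.021, 1.0, -0.0], [0.004, -0.0, -1.0]]
force: [0.0, 0.4, -2.5]
opening: 0.0452
```

Request:
step_arm(increments=[[0,0,0.07,0,0,0,200],[0,0,0.05,0,0,0,200],[0,0,0.03,0,0,0,200],[0,0,0,0,0,0,200],[0,0,0,0,0,0,200],[0,0,0,0,0,0,200]])

```text
t: 30.3
tcp_pos: [0.5179, 0.0882, 0.08]
orientation: [[-1.0, -0.019, 0.001], [-0.019, 1.0, -0.0], [-0.001, -0.0, -1.0]]
force: [1.0, -0.4, -1.5]
opening: 0.0457
```

```bash
python3 go.py .517 .089 .0763 181.1
```

```text
t 30.3 pos [0.5179 0.0882 0.08  ] yaw -178.89 open 0.0457 F [ 1.  -0.4 -1.5]
turn units [-0.0001  0.0006  0.0001] shift after turn [0.034 0.033 0.149] shift before turn [0.035 0.033 0.149]
```

Request:
step_arm(increments=[[0.034,0.033,0.05,0,0,0,200],[0,0,0.04,0,0,0,200],[0,0,0.02,0,0,0,200],[0,0,0.02,0,0,0,200],[0,0,0.02,0,0,0,200],[0,0,0,0,0,0,200],[0,0,0,0,0,0,200]])

```text
t: 30.88
tcp_pos: [0.5168, 0.0891, 0.0762]
orientation: [[-1.0, -0.019, 0.001], [-0.019, 1.0, -0.0], [-0.001, -0.0, -1.0]]
force: [-2.2, 0.3, 5.9]
opening: 0.0456
```

Request:
step_arm(increments=[[0,0,0,0,0,0,110],[0,0,0,0,0,0,100],[0,0,0,0,0,0,80],[0,0,0,0,0,0,60],[0,0,0,0,0,0,30],[0,0,0,0,0,0,0],[0,0,0,0,0,0,0],[0,0,0,0,0,0,0]])

```text
t: 31.55
tcp_pos: [0.5165, 0.089, 0.0755]
orientation: [[-1.0, -0.019, -0.0], [-0.019, 1.0, -0.0], [0.0, -0.0, -1.0]]
force: [-0.0, 0.4, -0.2]
opening: 0.0854
```

Request:
step_arm(increments=[[0,0,-0.3,0,0,0,0],[0,0,-0.7,0,0,0,0],[0,0,-0.9,0,0,0,0],[0,0,-0.9,0,0,0,0],[0,0,-0.9,0,0,0,0],[0,0,-0.9,0,0,0,0],[0,0,-0.6,0,0,0,0],[0,0,0,0,0,0,0]])

```text
t: 32.22
tcp_pos: [0.5186, 0.0891, 0.2099]
orientation: [[-1.0, -0.02, 0.007], [-0.02, 1.0, -0.0], [-0.007, -0.0, -1.0]]
force: [0.9, 0.7, 0.4]
opening: 0.0855
```

```bash
python3 go.py .5110 -.2758 .205 175.26;  python3 -c "
from h import *
print(env.observe()['qpos'].round(1))"
```

```text
t 32.22 pos [0.5186 0.0891 0.2099] yaw -178.88 open 0.0855 F [0.9 0.7 0.4]
turn units [0.0001 0.0032 0.0488] shift after turn [ -0.905 -14.571   0.196] shift before turn [  0.589 -14.587   0.196]
[ 1.  12.6 -7.5 69.5 -0.  -0.1]
```

Request:
step_arm(increments=[[0,0,0,0,0,0.0488,0],[0,0,0,0,0,0,0],[-0.053,-0.857,0.01,0,0,0,0],[-0.053,-0.857,0.01,0,0,0,0],[-0.053,-0.857,0.01,0,0,0,0],[-0.053,-0.857,0.01,0,0,0,0],[-0.053,-0.857,0.01,0,0,0,0],[-0.053,-0.857,0.01,0,0,0,0]])

```text
t: 32.88
tcp_pos: [0.5131, -0.0406, 0.2033]
orientation: [[-0.997, 0.08, -0.001], [0.08, 0.997, 0.0], [0.001, 0.0, -1.0]]
force: [-0.2, -0.2, -0.8]
opening: 0.0853
```

Request:
step_arm(increments=[[-0.053,-0.857,0,0,0,0,0],[-0.053,-0.857,0,0,0,0,0],[-0.053,-0.857,0,0,0,0,0],[-0.053,-0.857,0,0,0,0,0],[-0.053,-0.857,0,0,0,0,0],[-0.053,-0.857,0,0,0,0,0],[-0.053,-0.857,0,0,0,0,0],[-0.053,-0.857,0,0,0,0,0]])

```text
t: 33.55
tcp_pos: [0.5096, -0.2123, 0.2033]
orientation: [[-0.997, 0.08, -0.001], [0.08, 0.997, 0.001], [0.001, 0.0, -1.0]]
force: [0.7, -0.0, 0.1]
opening: 0.0856
```

Request:
step_arm(increments=[[-0.053,-0.857,0,0,0,0,0],[-0.053,-0.857,0,0,0,0,0],[-0.053,-0.857,0,0,0,0,0],[0,0,0,0,0,0,0],[0,0,0,0,0,0,0],[0,0,0,0,0,0,0]])

```text
t: 34.05
tcp_pos: [0.5084, -0.2752, 0.2034]
orientation: [[-0.997, 0.082, -0.001], [0.082, 0.997, 0.001], [0.001, 0.001, -1.0]]
force: [0.1, 0.5, 0.1]
opening: 0.0855
```

```bash
python3 go.py .5110 -.2758 .0748 175.26
```

```text
t 34.05 pos [ 0.5084 -0.2752  0.2034] yaw 175.32 open 0.0855 F [0.1 0.5 0.1]
turn units [ 0.0005 -0.0007  0.0005] shift after turn [-0.107 -0.014  5.145] shift before turn [-0.114 -0.019  5.145]
```

Request:
step_arm(increments=[[-0.11,-0.015,0.4,0,0,0,0],[0,0,0.8,0,0,0,0],[0,0,0.8,0,0,0,0],[0,0,0.8,0,0,0,0],[0,0,0.8,0,0,0,0],[0,0,0.8,0,0,0,0],[0,0,0.5,0,0,0,0],[0,0,0.245,0,0,0,0]])

```text
t: 34.72
tcp_pos: [0.5103, -0.2742, 0.0727]
orientation: [[-0.997, 0.081, -0.003], [0.081, 0.997, 0.002], [0.004, 0.002, -1.0]]
force: [-0.6, 0.1, 0.3]
opening: 0.085
```

Request:
step_arm(increments=[[0,0,0,0,0,0,60],[0,0,0,0,0,0,80],[0,0,0,0,0,0,90],[0,0,0,0,0,0,95],[0,0,0,0,0,0,100],[0,0,0,0,0,0,105],[0,0,0,0,0,0,110],[0,0,0,0,0,0,115]])

```text
t: 35.38
tcp_pos: [0.5121, -0.2766, 0.0766]
orientation: [[-0.997, 0.083, 0.001], [0.083, 0.997, -0.001], [-0.002, -0.001, -1.0]]
force: [0.6, 2.2, 6.5]
opening: 0.0486
```

Request:
step_arm(increments=[[0,0,0,0,0,0,125],[0,0,0,0,0,0,140],[0,0,0,0,0,0,160],[0,0,0,0,0,0,200],[0,0,0,0,0,0,200],[0,0,0,0,0,0,200]])

```text
t: 35.88
tcp_pos: [0.5121, -0.2766, 0.0766]
orientation: [[-0.997, 0.082, 0.002], [0.082, 0.997, -0.001], [-0.002, -0.001, -1.0]]
force: [1.3, 2.3, 6.4]
opening: 0.0492
```

Request:
step_arm(increments=[[0,0,-0.1,0,0,0,200],[0,0,-0.3,0,0,0,200],[0,0,-0.6,0,0,0,200],[0,0,-0.9,0,0,0,200],[0,0,-0.9,0,0,0,200],[0,0,-0.9,0,0,0,200],[0,0,-0.9,0,0,0,200],[0,0,-0.6,0,0,0,200]])

```text
t: 36.55
tcp_pos: [0.5117, -0.2769, 0.2078]
orientation: [[-0.997, 0.083, 0.001], [0.083, 0.997, -0.002], [-0.001, -0.001, -1.0]]
force: [0.8, -0.2, -2.9]
opening: 0.0493
```

Request:
step_arm(increments=[[0,0,-0.2,0,0,0,200],[0,0,0,0,0,0,200],[0,0,0,0,0,0,200]])

```text
t: 36.8
tcp_pos: [0.5112, -0.2763, 0.2097]
orientation: [[-0.997, 0.083, -0.001], [0.083, 0.997, 0.0], [0.001, 0.0, -1.0]]
force: [-0.5, 0.1, -4.0]
opening: 0.0492
```

```bash
python3 go.py .4669 .2682 .21 185.95
```

```text
t 36.8 pos [ 0.5112 -0.2763  0.2097] yaw 175.25 open 0.0492 F [-0.5  0.1 -4. ]
turn units [ 0.0001 -0.0005 -0.0892] shift after turn [-4.9600e-01  2.1848e+01 -1.0000e-02] shift before turn [ 3.570e+00  2.156e+01 -3.000e-03]
```

Request:
step_arm(increments=[[0,0,-0.2,0,0,-0.0446,200],[0,0,-0.2,0,0,-0.0446,200],[0,0,0,0,0,0,200],[-0.01,0.4,0,0,0,0,200],[-0.02,0.8,0,0,0,0,200],[-0.02,0.9,0,0,0,0,200],[-0.02,0.9,0,0,0,0,200],[-0.02,0.9,0,0,0,0,200]])

```text
t: 37.47
tcp_pos: [0.5026, -0.1774, 0.2192]
orientation: [[-0.995, -0.101, -0.002], [-0.101, 0.995, 0.001], [0.002, 0.001, -1.0]]
force: [0.2, -0.4, -2.9]
opening: 0.0487
```

Request:
step_arm(increments=[[-0.02,0.9,0,0,0,0,200],[-0.02,0.9,0,0,0,0,200],[-0.02,0.9,0,0,0,0,200],[-0.02,0.9,0,0,0,0,200],[-0.02,0.9,0,0,0,0,200],[-0.02,0.9,0,0,0,0,200],[-0.02,0.9,0,0,0,0,200],[-0.02,0.9,0,0,0,0,200]])

```text
t: 38.13
tcp_pos: [0.4876, 0.002, 0.2194]
orientation: [[-0.995, -0.101, -0.002], [-0.101, 0.995, 0.0], [0.002, 0.001, -1.0]]
force: [0.8, 0.5, -3.4]
opening: 0.049
```

Request:
step_arm(increments=[[-0.02,0.9,0,0,0,0,200],[-0.02,0.9,0,0,0,0,200],[-0.02,0.9,0,0,0,0,200],[-0.02,0.9,0,0,0,0,200],[-0.02,0.9,0,0,0,0,200],[-0.02,0.9,0,0,0,0,200],[-0.02,0.9,0,0,0,0,200],[-0.02,0.9,0,0,0,0,200]])

```text
t: 38.8
tcp_pos: [0.4727, 0.181, 0.2193]
orientation: [[-0.995, -0.102, -0.002], [-0.102, 0.995, -0.0], [0.002, -0.0, -1.0]]
force: [0.8, 0.2, -2.8]
opening: 0.0493
```

Request:
step_arm(increments=[[-0.02,0.9,0,0,0,0,200],[-0.02,0.8,0,0,0,0,200],[-0.02,0.5,0,0,0,0,200],[0,0.25,0,0,0,0,200],[0,0,0,0,0,0,200],[0,0,0,0,0,0,200],[0,0,0,0,0,0,200]])

```text
t: 39.38
tcp_pos: [0.4693, 0.2399, 0.2202]
orientation: [[-0.995, -0.103, -0.0], [-0.103, 0.995, -0.001], [0.001, -0.001, -1.0]]
force: [-0.0, 0.6, -2.4]
opening: 0.0486
```

```bash
python3 go.py .4669 .2682 .0766 185.95; python3 -c "
from h import *
snap('scene','s7',(290,150,490,300),4)"
```

```text
t 39.38 pos [0.4693 0.2399 0.2202] yaw -174.11 open 0.0486 F [-0.   0.6 -2.4]
turn units [-0.0004 -0.0003 -0.0005] shift after turn [-0.022  1.135  5.745] shift before turn [-0.024  1.14   5.745]
```

View pics/s7.png

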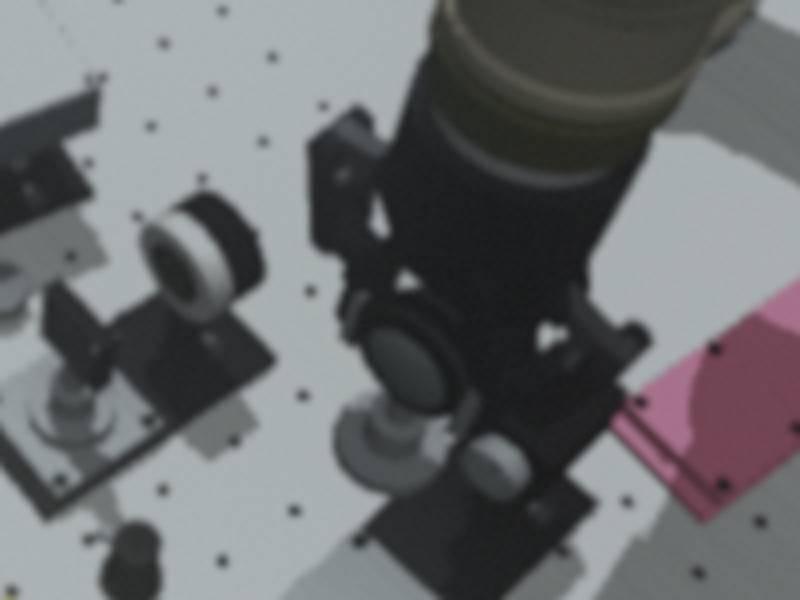

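```bash
python3 -c "
from foot import *
k=lambda a,o:(a+.5)/4-.5+o
print(foot(k(333,290),k(447,290),k(493,150),.1636,[.467,.24]),k(333,290),k(447,290))"
```

```text
(array([0.4678, 0.2399]), array([372.5, 245.3]), array([401.7, 272.9])) 372.875 401.375
```

Request:
step_arm(increments=[[0,0.2,0,0,0,0,200],[0,0.4,0,0,0,0,200],[-0.02,0.35,0,0,0,0,200],[0,0.18,0,0,0,0,200],[0,0,0,0,0,0,200],[0,0,0,0,0,0,200],[0,0,0,0,0,0,200]])

```text
t: 40.02
tcp_pos: [0.4668, 0.269, 0.2203]
orientation: [[-0.995, -0.104, -0.0], [-0.104, 0.995, -0.0], [0.0, -0.0, -1.0]]
force: [-1.2, 0.2, -2.4]
opening: 0.0489
```

```bash
python3 go.py .4669 .2682 .0766 185.95
```

```text
t 40.02 pos [0.4668 0.269  0.2203] yaw -174.01 open 0.0489 F [-1.2  0.2 -2.4]
turn units [-0.0002 -0.0001  0.0003] shift after turn [-1.00e-03 -3.20e-02  5.75e+00] shift before turn [-3.00e-03 -3.00e-02  5.75e+00]
```

Request:
step_arm(increments=[[-0.03,-0.03,0.4,0,0,0,200],[0,0,0.8,0,0,0,200],[0,0,0.95,0,0,0,200],[0,0,0.95,0,0,0,200],[0,0,0.95,0,0,0,200],[0,0,0.75,0,0,0,200],[0,0,0.5,0,0,0,200],[0,0,0.2,0,0,0,200]])

```text
t: 40.68
tcp_pos: [0.4659, 0.2671, 0.0799]
orientation: [[-0.995, -0.103, -0.004], [-0.103, 0.995, -0.002], [0.004, -0.002, -1.0]]
force: [-0.2, 0.6, -3.0]
opening: 0.0488
```

Request:
step_arm(increments=[[0,0,0.07,0,0,0,200],[0,0,0.03,0,0,0,200],[0,0,0.02,0,0,0,200],[0,0,0,0,0,0,200],[0,0,0,0,0,0,200],[0,0,0,0,0,0,200]])

```text
t: 41.18
tcp_pos: [0.4683, 0.2684, 0.0807]
orientation: [[-0.995, -0.104, 0.001], [-0.104, 0.995, 0.0], [-0.001, 0.0, -1.0]]
force: [-0.0, -0.5, -2.7]
opening: 0.0488
```

```bash
python3 go.py .4675 .2682 .0766 185.95
```

```text
t 41.18 pos [0.4683 0.2684 0.0807] yaw -174.04 open 0.0488 F [-0.  -0.5 -2.7]
turn units [0.0001 0.0006 0.0001] shift after turn [ 0.031 -0.004  0.164] shift before turn [ 0.031 -0.004  0.164]
```

Request:
step_arm(increments=[[0.03,0,0.06,0,0,0,200],[0,0,0.04,0,0,0,200],[0,0,0.02,0,0,0,200],[0,0,0.02,0,0,0,200],[0,0,0.02,0,0,0,200],[0,0,0,0,0,0,200],[0,0,0,0,0,0,200]])

```text
t: 41.77
tcp_pos: [0.4673, 0.2682, 0.0766]
orientation: [[-0.995, -0.104, 0.001], [-0.104, 0.995, -0.0], [-0.001, -0.0, -1.0]]
force: [-1.7, 0.3, 4.4]
opening: 0.0486
```

Request:
step_arm(increments=[[0,0,0,0,0,0,105],[0,0,0,0,0,0,95],[0,0,0,0,0,0,80],[0,0,0,0,0,0,60],[0,0,0,0,0,0,30],[0,0,0,0,0,0,0],[0,0,0,0,0,0,0],[0,0,0,0,0,0,0]])

```text
t: 42.43
tcp_pos: [0.467, 0.2681, 0.0759]
orientation: [[-0.995, -0.104, -0.0], [-0.104, 0.995, -0.0], [0.0, -0.0, -1.0]]
force: [-0.0, 0.2, 0.8]
opening: 0.0854
```

Request:
step_arm(increments=[[0,0,-0.3,0,0,0,0],[0,0,-0.7,0,0,0,0],[0,0,-0.9,0,0,0,0],[0,0,-0.9,0,0,0,0],[0,0,-0.9,0,0,0,0],[0,0,-0.9,0,0,0,0],[0,0,-0.9,0,0,0,0],[0,0,-0.5,0,0,0,0]])

```text
t: 43.1
tcp_pos: [0.4679, 0.2685, 0.2294]
orientation: [[-0.995, -0.104, 0.004], [-0.104, 0.995, 0.001], [-0.004, 0.001, -1.0]]
force: [0.7, 1.0, -0.3]
opening: 0.0855
```

Request:
step_arm(increments=[[0.4,0.6,0,0,0,0,0],[0.5,0.8,0,0,0,0,0],[0.5,0.8,0,0,0,0,0],[0.5,0.8,0,0,0,0,0],[0.5,0.8,0,0,0,0,0],[0.5,0.8,0,0,0,0,0],[0.5,0.8,0,0,0,0,0],[0,0,0,0,0,0,0]])

```text
t: 43.77
tcp_pos: [0.3661, 0.396, 0.2266]
orientation: [[-0.994, -0.108, -0.001], [-0.108, 0.994, 0.001], [0.0, 0.001, -1.0]]
force: [-0.8, 0.5, 0.6]
opening: 0.0853
```

```bash
cat > chk.py <<'E'
from st import *
snap("top","t9");snap("scene","s9")
dim={'spectro':(.006,.020,0),'sensor':(.006,.023,1),'camera':(.011,.025,0)}
t=np.linspace(0,6.283,40); out=[]
for n,box,k in (("top",(182,188,346,290),3.3),("scene",(225,160,435,330),2.6)):
    im=cv2.imread(f"pics/{n[0]}9_raw.png"); a,b,c,d=box
    im=cv2.resize(im[b:d,a:c],None,fx=k,fy=k,interpolation=cv2.INTER_CUBIC)
    if n=="top" : raw=im.copy()
    for m,(hx,hy,q4) in dim.items():
        s=S[m]; A=np.radians(s[2]);R=np.array([[np.cos(A),-np.sin(A)],[np.sin(A),np.cos(A)]])
        L=[np.c_[s[0]+.024*np.cos(t),s[1]+.024*np.sin(t),0*t+.03]]
        for x in(-hx,hx):
            tt,r=(np.linspace(0,6.283,5)+.785,hy*2**.5) if q4 else (t,hy)
            L.append(np.c_[np.c_[0*tt+x,r*np.cos(tt)]@R.T+s[:2],.098+r*np.sin(tt)])
        for l in L: cv2.polylines(im,[((proj(n,l)-[a,b]+.5)*k-.5).round().astype(int)],False,(0,0,255),1)
    out.append(im)
w=max(o.shape[1] for o in out)
cv2.imwrite("pics/chk.png",np.vstack([cv2.copyMakeBorder(o,0,0,0,w-o.shape[1],0) for o in out]))
E
python3 chk.py; python3 go.py .4 .3 .2 180
```

```text
t 43.87 pos [0.368  0.3941 0.2264] yaw -173.92 open 0.0856 F [ 0.4  0.1 -0.6]
turn units [-0.0001  0.0002  0.0506] shift after turn [-1.282 -3.763  1.057] shift before turn [-0.876 -3.877  1.059]
```

View pics/chk.png

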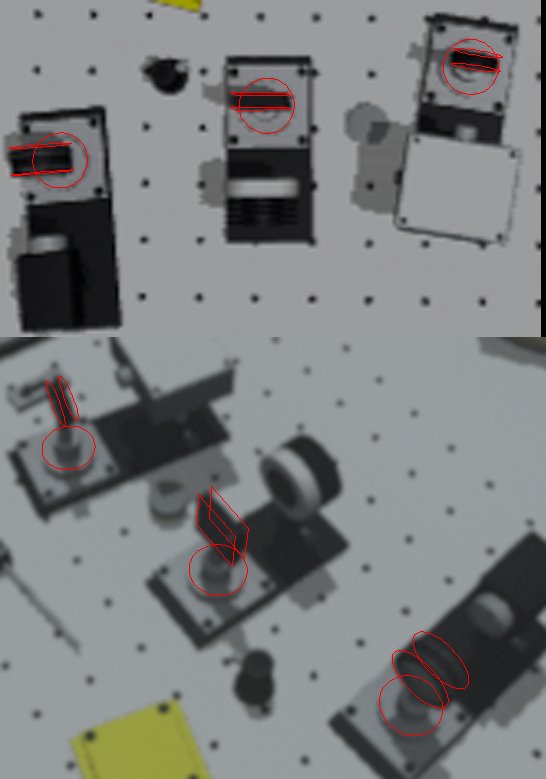

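```bash
python3 -c "
from plant import env
print(env.finish_job())"
```

```text
the job is handed in; nothing more can be done
None
```

I moved all three optics to their instruments and handed the job in at about 44 s of the 112 s allowed. The lens went to the spare plate first, then the iris to the spectrometer, the filter to the power sensor, and the lens from the spare plate to the camera.

**Final check:** with the arm clear, I overlaid the target outlines on both camera views. Each optic stands upright on its plate, central to within about 1–2 mm and squarely facing its instrument, as far as the pictures resolve. The post holder and lens case look unmoved. I compared the hex driver only roughly, because just part of its shaft is in the last view. All set-downs were gentle, at about 6 N or less.

**Wrist limit:** joint 6 appears to have run into the end of its range twice. It tilted the gripper by 2–3° and threw the move off position by 30–70 mm.
- **Carrying the iris:** this happened high above the bench, and I straightened and re-centred it before lowering.
- **Approaching the filter:** the gripper was empty, and I turned it half a turn for the remaining moves.

The wrist force stayed low both times, and nothing looked disturbed afterwards.

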